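# Set a click-stop metering valve five clicks off its seat and lock it

## Robot

A 6-joint arm with a two-finger parallel gripper is mounted at the origin on the work surface. World frame = base frame: x ahead of the robot, y to its left, z up, the work surface at z = 0. Lengths are in m, angles in rad, forces in N, time in s.
With the tool pointing down it reaches from about 0.3 to 0.875 m from the base axis. Payload 6.4 kg.
Tool frame: the origin (TCP) lies between the finger pads; the fingertips stand r.tcp_to_tips ahead of it and the grasp point (between the pads) lies 6 mm ahead of it (r.tcp_to_tips is the distance from the TCP to the fingertips, in m); z points along the fingers, y is the direction in which the jaws open and shut (so a half turn about z gives the same grasp; the last joint's range is limited). The gripper opens to 88 mm and grips with 3 to 60 N. Pads are 18 mm wide; open, the fingers measure 123 mm over their backs; the gripper's body (75 mm by 187 mm) begins 45 mm behind the grasp point.
Start: joints at [1.052, 0.181, 1.607, -0, 1.354, -0.206], TCP at [0.177, 0.547, 0.232] pointing down, gripper open.
Joint ranges: [-2.99, 2.99], [-0.89, 2.07], [0.3, 2.58], [-1.14, 4.28], [0, 2.63], [-3.12, 3.12]. Speed limits (rad/s): [2.57, 2.57, 3.01, 3.14, 3.14, 3.14].

## Interface

Orientations are given as [roll, pitch, yaw] about the fixed x, y, z axes, in that order (R = Rz(yaw) Ry(pitch) Rx(roll)).
In Python, from station import r gives the robot as it stands.
- The arm moves only by the tool send_rows, never from a script. Its argument "moves" is text: rows parted by semicolons, each of 5 numbers parted by spaces: the shift along the tool's x, y, z in m, then the turn about the tool's z in degrees, then the closure, from 0 (fully open) to 1 (shut). A call has exactly 8 rows; each row is the pose to reach, as a shift and turn from the pose measured when the call began, along the tool's axes at that moment; what a row does not reach only later rows make up. A row lasts 1/10 s, in which the tool goes at most 50 mm and 8.59 degrees, less where a joint would pass 70% of its speed; a pose out of reach is approached as far as the arm can. A call with a gripper value outside its range is refused whole. The fingers move at their own pace and stop on an object; "grip_force" is the grip in N (left out, the last holds). Time passes only in rows, so rows that repeat a pose let the fingers close, or fill a call up. It gives the time, the measured TCP pose, the force and the opening at its end, in the units of the state.
- r.observe(): the state, without advancing time (a new reading comes with each control period).
- r.grab_frame(name): name is "side" or "top"; returns a dict with "img" (480x640x3 uint8, blue, green, red), "depth" (480x640 float32, m along the optical axis (not along the pixel's ray), 0 where there is no reading), "fovy" (degrees; the focal length in pixels is half the picture's height over the tangent of half this angle, whatever the lens; pixels are square), "cx", "cy" (the principal point, pixels), "world_from_camera" (4x4, takes a point from camera to world coordinates). Camera axes: x right, y down, z forward; pixel columns grow to the right and rows downward; lengths in m; the calibration is good to about 2 mm. A picture is of the moment at which its call begins.
- r.sign_off(): hands the job in, once; it reports no verdict.
The state is a dict: "time_s": time; "joint_positions": joint angles; "qd": joint speeds; "joint_torque": joint torques, N m; "position": TCP position; "ee_rot": TCP orientation; "contact_force": force on the tool from outside, world axes, zero at the start; "wrist_torque": the same for the moment, N m; "opening": finger opening in m.
Only numpy, scipy, OpenCV 4.12 (cv2) and the standard library are available. Lean on these libraries where they do the work, as an engineer would, in place of code of your own. Each camera call takes 0.05 s, during which the arm holds its last target. There are 200 camera calls.

## Task

Give the brass metering valve in the drill vise its starting setting for the locomotive's burner: turn the knob gently clockwise until you feel the needle come up against its seat (finger-tight only, do not force it into the seat), open it again by exactly five clicks, then push the knob straight down to lock it. Let go, and leave the wheel, the pipe tee and the spanner where they lie.

Things in the scene. Friction and masses are not known exactly. Their poses are not given: they have to be found in the camera images.
- vise: Grey drill vise bolted to the bench, does not move. 170 mm long (its x; screw with T-handle at -x, reaching 112 mm from the origin), 126 mm wide over its ears, jaw tops 52 mm above the bench. Origin on the bench top, straight below the knob's axis; z up.
- valve: Brass metering valve held in the vise, does not move; same frame as the vise. Block 36 (x) by 46 (y) mm, top at z = 66 mm; on it a round bonnet 36 mm across, flat top at z = 88 mm. A 12 mm copper pipe leaves either side along y at z = 53 mm and ends 93 mm from the axis. The knob stands above the bonnet.
- knob_axis (a point): Fixed point on the valve: centre of the bonnet's flat top, 88 mm above the bench, on the knob's vertical turning axis.
- knob_top (a point): Centre of the knob's top face; moves and turns with the knob (x along the engraved line, at a random angle to the seat). The knob is a fluted aluminium cylinder, 32 mm in diameter, 28 mm tall, axis vertical: pinch it from above at any yaw. At the start it is raised (unlocked), top 34 mm above the bonnet, 122 mm above the bench.
- knob_foot (a point): Centre of the knob's underside. Raised: 6 mm above the bonnet, a bare steel neck 22 mm thick showing below it. Pushed down 6 mm (about 7 N) it meets the bonnet and is locked against turning; it stays where it is left, pulls up with the same force. Lock teeth begin to mesh when it is 2.5 mm down, and only with the knob resting in a click notch.
- click_ball (a point): Fixed point in the bonnet, 78 mm above the bench: the sprung click ball. Seen from above clockwise closes, counter-clockwise opens. The ball clicks into a notch every 20 degrees: leaving a notch takes about 0.1 N m, falling to nothing half way, then the knob is drawn into the next notch; let go, it settles in the nearest. Starts about 3 to 6 clicks open; opens 12 at most.
- valve_seat (a point): Fixed point inside the valve on the axis, 45 mm above the bench: the needle tip's place in the last notch. The seat itself is felt 4 degrees clockwise past that notch; then torque keeps growing, about 0.06 N m per degree: at 0.3 N m it is plainly seated, above 0.5 N m it is forced. The knob angle where this happens differs every time, unmarked.
- needle_tip (a point): Tip of the steel needle hidden in the valve, on the axis, about 45 mm above the bench. Does not turn; rises 1 mm per turn of the knob, 0.056 mm per click, too fine for its measured position. Clicks count from the seated end: leaving the last notch and dropping into the next is click one. A pinch of 20 to 50 N holds the fluted knob without slip.
- wheel: Bystander: loose dark steel flanged wheel 86 mm across and 22 mm high, lying flat on the bench near the vise; origin at the centre of its underside.
- tee: Bystander: loose copper pipe tee with three brass collars, 56 mm long, 21 mm high, lying on the bench near the vise; origin under its middle.
- spanner: Bystander: loose steel spanner 150 mm long lying flat on the bench near the vise; origin under its middle.
Mind the look-alikes: they are no part of the job. Several things have the shape of the vise; the one meant has the colours described above.

How it is judged:
On the way, in this order (a step that is already met when the one before it is completed fails the run):
1. the knob is turned clockwise until the needle bears on its seat (z of needle_tip in the frame of valve_seat below -1.25e-05 m), for 0.1 s.
2. the knob is opened to the fifth click (z of needle_tip in the frame of valve_seat between 0.0002578 and 0.0002978 m), for 0.3 s.
At the end, for the whole second after the job is handed in: The needle stands five clicks off its seat (within about a third of a click, 7 degrees of the knob), the knob is pushed down to its locked position (top no more than 29.5 mm above the bonnet, 1.5 mm short of home at most), and both stay so once it is let go (all of step 2 and z of knob_top in the frame of knob_axis below 0.0295 m); the robot touches nothing.
It fails at once if the needle is forced into its seat (knob turned more than about 9 degrees past first touch of the seat, more than about 0.5 N m) (z of needle_tip in the frame of valve_seat below -3.65e-05 m).
It fails at once if the wheel is moved by more than 15 mm (distance of wheel from where it was at the start of the episode above 0.015 m).
It fails at once if the tee is moved by more than 15 mm (distance of tee from where it was at the start of the episode above 0.015 m).
It fails at once if the spanner is moved by more than 15 mm (distance of spanner from where it was at the start of the episode above 0.015 m).
It also fails if it takes over 72 s, if anything falls off the work surface, if the arm or the gripper's body presses on something with over 40 N, if the wrist force passes 120 N, or if a joint passes its speed limit or range.

## Working session

There is one attempt and no reset: what is moved stays moved. The work goes in short steps, Python scripts to look and compute and a tool call to move; the robot and the scene stay as the last step left them, time stands still between calls to the robot, and variables do not carry over. Pictures are saved under pics/ and viewed, about 8 in all and at most 12, crops included, and the job is handed in when it is done.

Besides the shell and the picture viewer there is one more tool, called after "Call:" as name(argument=value, ...) on one line, values as JSON. send_rows: Moves the arm, as the interface text tells. Its arguments: {"type":"object","properties":{"moves":{"type":"string"},"grip_force":{"type":"number"}},"required":["moves"]}

```bash
mkdir -p pics; python3 - <<'E'
from station import r
import cv2,numpy as np
s=r.observe();print(s,r.tcp_to_tips)
for n in("top","side"):
    f=r.grab_frame(n);cv2.imwrite(f"pics/{n}0.png",f["img"]);np.savez(f"{n}0.npz",**f)
    print(n,f["fovy"],f["cx"],f["cy"],f["world_from_camera"].round(3))
E
```

```text
{'time_s': 0.0, 'joint_positions': array([ 1.05171950e+00,  1.81519641e-01,  1.60798303e+00, -1.40589482e-05,
        1.35379653e+00, -2.06309032e-01]), 'qd': array([ 6.81091263e-04,  3.23352441e-05, -5.54567870e-04,  7.47928614e-04,
       -4.64546426e-04, -7.79724719e-04]), 'joint_torque': array([ 1.04050512e-03, -4.33878350e+01, -3.41844749e+01,  7.02545280e-02,
        3.85000266e-02, -1.47162427e-04]), 'position': array([0.17664392, 0.54663006, 0.23093425]), 'ee_rot': array([-3.13991948e+00, -3.36151369e-04,  2.82882761e+00]), 'contact_force': array([ 0.82633081, -0.29686711,  0.25960676]), 'wrist_torque': array([-0.03080799, -0.00886346,  0.00332266]), 'opening': 0.08801855200004202} 0.025
top 46.145866736753874 318.59183691652703 232.02070066748064 [[ 0.085 -0.976  0.202  0.258]
 [-0.996 -0.083  0.02  -0.043]
 [-0.003 -0.203 -0.979  1.247]
 [ 0.     0.     0.     1.   ]]
side 50.960214025056075 328.0206326373843 233.2144413572958 [[-0.999 -0.038  0.011  0.494]
 [-0.035  0.7   -0.713  0.809]
 [ 0.019 -0.713 -0.701  0.938]
 [ 0.     0.     0.     1.   ]]
```

View pics/top0.png

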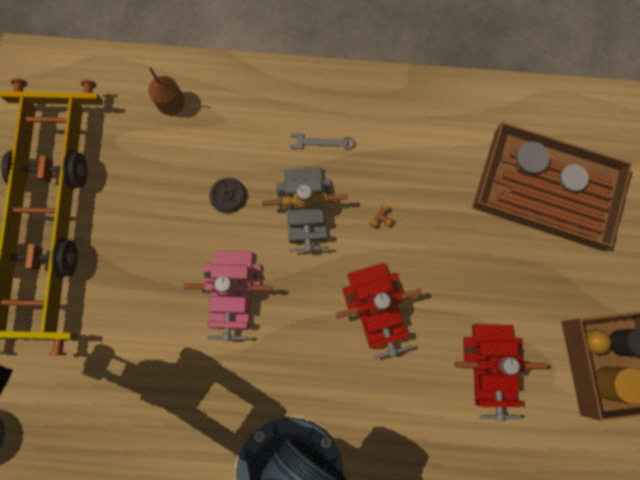

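View pics/side0.png

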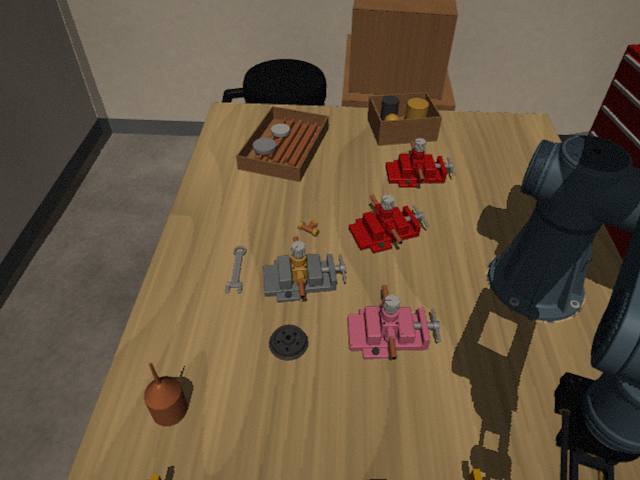

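Top view: the grey vise's knob is at about (304,191), with the wheel at (228,195), spanner at (322,142) and tee at (382,215). Side view: the knob top is at about (298,246). Next I'll measure the knob centre from both views.

```bash
cat > h.py <<'E'
import numpy as np,cv2
def ray(f,u,v):
    fl=240/np.tan(np.radians(float(f["fovy"]))/2);W=f["world_from_camera"]
    return W[:3,3],W[:3,:3]@np.array([(u-f["cx"])/fl,(v-f["cy"])/fl,1])
def plane(f,u,v,z):
    o,d=ray(f,u,v);return o+d*(z-o[2])/d[2]
def cloud(f,box):
    u0,v0,u1,v1=box;W=f["world_from_camera"];fl=240/np.tan(np.radians(float(f["fovy"]))/2)
    v,u=np.mgrid[v0:v1,u0:u1];d=f["depth"][v0:v1,u0:u1]
    P=np.stack([(u-f["cx"])/fl*d,(v-f["cy"])/fl*d,d],-1)@W[:3,:3].T+W[:3,3]
    return P,u,v,d>0
E
python3 - <<'E'
from h import *
for n,b in(("top",(280,170,330,215)),("side",(275,230,325,275))):
    f=dict(np.load(n+"0.npz"));P,u,v,ok=cloud(f,b)
    m=ok&(P[...,2]>.114)&(P[...,2]<.13)
    k,l,st,_=cv2.connectedComponentsWithStats(m.astype(np.uint8))
    j=1+st[1:,4].argmax();m=l==j
    (c,rad)=cv2.minEnclosingCircle(np.stack([u[m],v[m]],1).astype(np.float32))
    print(n,"depth:",m.sum(),P[m].mean(0),np.ptp(P[m],axis=0),"enc",c,rad,plane(f,*c,.122),plane(f,u[m].mean(),v[m].mean(),.122))
    cv2.imwrite(f"pics/c_{n}.png",cv2.resize(f["img"][b[1]:b[3],b[0]:b[2]],None,fx=8,fy=8,interpolation=0))
f=dict(np.load("top0.npz"))
for nm,u,v,z in(("wheel",228,195,.022),("span",322,142,0),("tee",382,215,.02),("pipeA",263,203,.053),("pipeB",346,195,.053),("screw",309,248,.03)):print(nm,plane(f,u,v,z).round(3))
a=cv2.imread("pics/c_top.png");b=cv2.imread("pics/c_side.png");cv2.imwrite("pics/c.png",np.hstack([a,b]))
E
```

```text
top depth: 177 [0.57261641 0.0181299  0.12057188] [0.03080525 0.0313375  0.01453407] enc (303.53973388671875, 192.1953582763672) 7.6340107917785645 [0.57194588 0.01806907 0.122     ] [0.57220989 0.01805229 0.122     ]
side depth: 129 [0.57212159 0.02277423 0.11978426] [0.02995861 0.03437228 0.00999857] enc (298.3461608886719, 246.5) 6.820932865142822 [0.57184806 0.02534057 0.122     ] [0.57190738 0.0249441  0.122     ]
wheel [0.579 0.193 0.022]
span [ 0.731 -0.007  0.   ]
tee [ 0.562 -0.156  0.02 ]
pipeA [0.559 0.108 0.053]
pipeB [ 0.593 -0.072  0.053]
screw [ 0.472 -0.     0.03 ]
```

View pics/c.png

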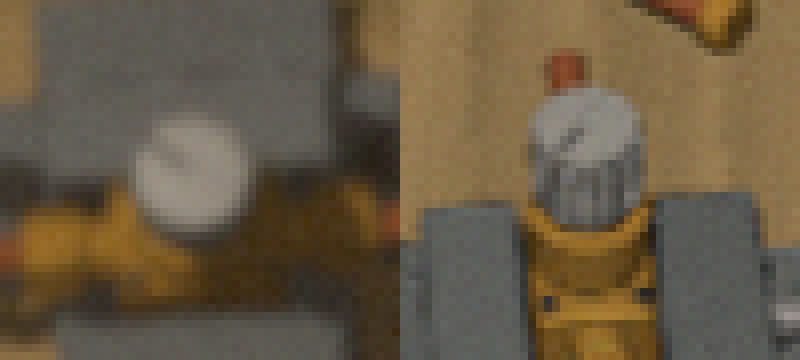

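The crops show the top-face centre near (304,192) in the top view and (298.4,245.5) in the side view. That puts the knob at about (0.572, 0.020, 0.122), which fits the pipe midpoint. Moving over it now, turning the tool about 48° on the way.

Call:
send_rows(moves="-0.035 -0.025 0 6 0; -0.07 -0.05 0 12 0; -0.105 -0.075 0 18 0; -0.14 -0.1 0 24 0; -0.18 -0.127 0 30 0; -0.22 -0.155 0 36 0; -0.26 -0.183 0 42 0; -0.29 -0.205 0 48 0", grip_force=25)

```text
time_s: 0.9
position: [0.3906, 0.2601, 0.2311]
ee_rot: [-3.14, 0.001, 1.986]
contact_force: [-0.2, 0.3, -0.1]
opening: 0.0879
```

```bash
cat > s.py <<'E'
from station import r
import numpy as np
s=r.observe();y=s["ee_rot"][2];p=s["position"];d=np.array([.572,.0195,.122])-p
print("t",s["time_s"],"p",p.round(4),"rpy",np.degrees(s["ee_rot"]).round(2),"j",s["joint_positions"].round(3),"F",s["contact_force"].round(2),"M",s["wrist_torque"].round(3),"op",round(s["opening"],4))
print("shift",d[0]*np.cos(y)+d[1]*np.sin(y),d[0]*np.sin(y)-d[1]*np.cos(y),-d[2])
E
python3 s.py
```

```text
t 0.9 p [0.3906 0.2601 0.2311] rpy [-1.7993e+02  7.0000e-02  1.1377e+02] j [ 3.350e-01 -6.000e-02  1.863e+00 -1.000e-03  1.340e+00 -8.000e-02] F [-0.24  0.27 -0.14] M [-0.02  -0.013 -0.03 ] op 0.0879
shift -0.2933318747170849 0.06902459113264704 0.1091229319586457
```

Call:
send_rows(moves="-0.04 0.01 0 0 0; -0.085 0.02 0 0 0.2; -0.13 0.03 0 0 0.35; -0.175 0.041 0 0 0.35; -0.22 0.052 0 0 0.35; -0.26 0.061 0.02 0 0.35; -0.293 0.069 0.04 0 0.35; -0.293 0.069 0.05 0 0.35")

```text
time_s: 1.7
position: [0.5726, 0.0162, 0.179]
ee_rot: [-3.138, 0.001, 1.981]
contact_force: [-0.4, 0.1, -0.2]
opening: 0.0573
```

```bash
python3 s.py; python3 - <<'E'
from station import r
import cv2,numpy as np
f=r.grab_frame("side");g=r.grab_frame("top")
a=cv2.resize(f["img"][180:290,240:360],None,fx=3.3,fy=3.3);b=cv2.resize(g["img"][140:250,250:370],None,fx=3.3,fy=3.3)
cv2.imwrite("pics/over.png",np.hstack([a,b]))
E
```

```text
t 1.7 p [0.5726 0.0162 0.179 ] rpy [-1.7981e+02  6.0000e-02  1.1353e+02] j [-0.177  0.23   1.66  -0.003  1.254 -0.587] F [-0.37  0.15 -0.2 ] M [-0.026  0.073  0.005] op 0.0573
shift 0.0032573333842429502 0.000740533680027264 0.057033686841359815
```

View pics/over.png

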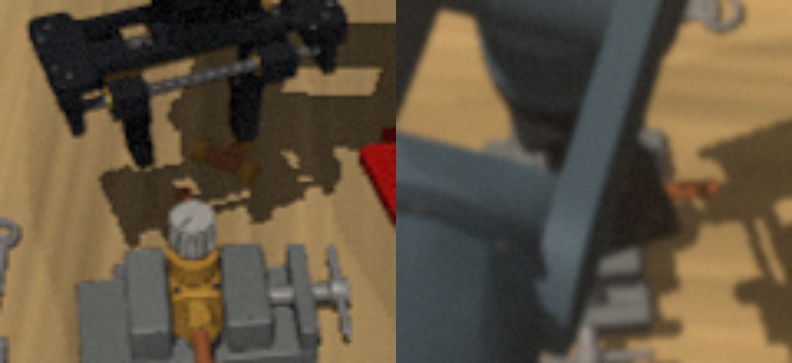

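The side crop shows the fingers straddling the knob, 57 mm open and level above it. Descending now.

Call:
send_rows(moves="0.003 0.001 0.015 0 0.35; 0.003 0.001 0.03 0 0.35; 0.003 0.001 0.045 0 0.35; 0.003 0.001 0.056 0 0.35; 0.003 0.001 0.056 0 0.35; 0.003 0.001 0.056 0 0.35; 0.003 0.001 0.056 0 0.35; 0.003 0.001 0.056 0 0.35")

```text
time_s: 2.6
position: [0.5701, 0.0225, 0.1236]
ee_rot: [-3.137, -0.001, 1.984]
contact_force: [-0.6, -0.4, -0.5]
opening: 0.0574
```

```bash
python3 s.py; python3 - <<'E'
from station import r
import cv2,numpy as np
f=r.grab_frame("side")
cv2.imwrite("pics/down.png",cv2.resize(f["img"][190:290,240:360],None,fx=5,fy=5))
E
```

```text
t 2.6 p [0.5701 0.0225 0.1236] rpy [-1.7976e+02 -6.0000e-02  1.1367e+02] j [-0.168  0.294  1.704 -0.002  1.148 -0.58 ] F [-0.56 -0.39 -0.51] M [-0.062  0.043  0.023] op 0.0574
shift -0.003522944618289031 0.0004783829053411116 0.0016299826489502428
```

View pics/down.png

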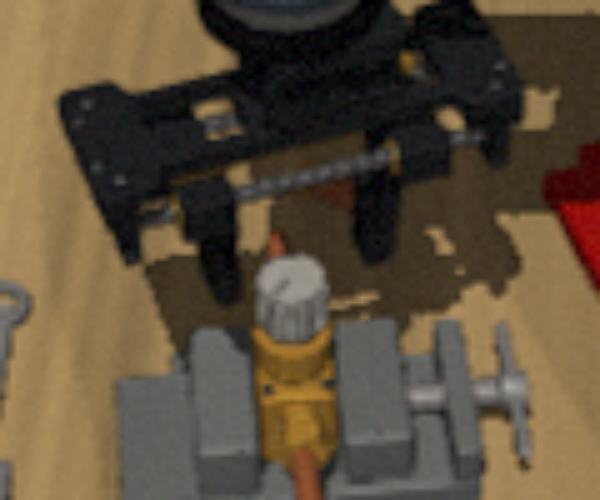

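The tips (about (232,300) and (375,262) in the crop) look further away than the knob's mid-height should be. Checking by projecting the tips with the calibration and reading their depth.

```bash
python3 - <<'E'
from station import r
from h import *
f=r.grab_frame("side");s=r.observe()
W=np.linalg.inv(f["world_from_camera"]);fl=240/np.tan(np.radians(f["fovy"])/2)
def px(p):
    c=W[:3,:3]@p+W[:3,3];return (fl*c[0]/c[2]+f["cx"]-240)*5,(fl*c[1]/c[2]+f["cy"]-190)*5,c[2]
p=s["position"];y=s["ee_rot"][2];ty=np.array([np.sin(y),-np.cos(y),0])
for k in(-1,1):
    print("tip",px(p+k*ty*(.0574/2+.005)+[0,0,-.025]),"tcp",px(p+k*ty*(.0574/2+.005)))
print("knob top",px(np.array([.572,.02,.122])),"foot",px(np.array([.572,.02,.094])))
P,u,v,ok=cloud(f,(275,225,325,262))
for (a,b) in((232,290),(232,270),(373,250),(373,230),(293,280),(290,320)):
    i,j=190+b//5-225,240+a//5-275;
    print((a,b),P[i,j].round(4))
E
```

```text
tip (np.float64(366.6285085613302), np.float64(295.2647252002272), np.float64(1.1592131057628527)) tcp (np.float64(366.5613037880627), np.float64(257.18165439280017), np.float64(1.1416832847856473))
tip (np.float64(227.1852963806174), np.float64(333.2096826177329), np.float64(1.1406189448717874)) tcp (np.float64(224.94046909249505), np.float64(295.0883651258809), np.float64(1.123089123894582))
knob top (np.float64(292.30288139515693), np.float64(273.96696161194757), np.float64(1.1352283358929118)) foot (np.float64(293.6408757521741), np.float64(316.49535095496987), np.float64(1.154861735387382))
(232, 290) [0.5969 0.0475 0.1389]
(232, 270) [0.5968 0.0447 0.1486]
(373, 250) [0.537  0.0187 0.1379]
(373, 230) [0.5369 0.0203 0.1521]
(293, 280) [0.573  0.0217 0.1198]
(290, 320) [0.5722 0.0346 0.1072]
```

```bash
python3 s.py; python3 - <<'E'
from station import r
from h import *
f=r.grab_frame("side")
P,u,v,ok=cloud(f,(240,190,360,290))
for c in (284,286,288,314,315):
    print(c,[(rr,*(P[rr-190,c-240]*1000).round().astype(int)) for rr in range(228,266,2)])
cv2.imwrite("pics/down2.png",cv2.resize(f["img"][200:280,255:345],None,fx=8,fy=7,interpolation=2)*2)
E
```

```text
t 2.7 p [0.57   0.0225 0.1234] rpy [-1.7974e+02 -7.0000e-02  1.1367e+02] j [-0.168  0.294  1.704 -0.002  1.148 -0.58 ] F [0.84 0.29 0.44] M [-0.08   0.058  0.005] op 0.0573
shift -0.003608797788372936 0.0006468657487360386 0.001432531533976808
284 [(228, np.int64(596), np.int64(65), np.int64(217)), (230, np.int64(596), np.int64(72), np.int64(218)), (232, np.int64(596), np.int64(73), np.int64(213)), (234, np.int64(596), np.int64(72), np.int64(206)), (236, np.int64(596), np.int64(71), np.int64(199)), (238, np.int64(599), np.int64(51), np.int64(173)), (240, np.int64(600), np.int64(48), np.int64(164)), (242, np.int64(600), np.int64(50), np.int64(160)), (244, np.int64(600), np.int64(50), np.int64(153)), (246, np.int64(601), np.int64(49), np.int64(146)), (248, np.int64(601), np.int64(49), np.int64(140)), (250, np.int64(601), np.int64(49), np.int64(134)), (252, np.int64(619), np.int64(-70), np.int64(0)), (254, np.int64(618), np.int64(-64), np.int64(0)), (256, np.int64(611), np.int64(-12), np.int64(48)), (258, np.int64(610), np.int64(-1), np.int64(54)), (260, np.int64(610), np.int64(2), np.i
[... 3286 characters left out ...]
.int64(535), np.int64(16), np.int64(142)), (240, np.int64(535), np.int64(17), np.int64(136)), (242, np.int64(535), np.int64(18), np.int64(131)), (244, np.int64(541), np.int64(-107), np.int64(-4)), (246, np.int64(541), np.int64(-96), np.int64(0)), (248, np.int64(541), np.int64(-93), np.int64(-4)), (250, np.int64(540), np.int64(-87), np.int64(-5)), (252, np.int64(540), np.int64(-78), np.int64(-3)), (254, np.int64(537), np.int64(-22), np.int64(49)), (256, np.int64(536), np.int64(-15), np.int64(50)), (258, np.int64(536), np.int64(-10), np.int64(48)), (260, np.int64(536), np.int64(-2), np.int64(50)), (262, np.int64(536), np.int64(3), np.int64(47)), (264, np.int64(535), np.int64(8), np.int64(46))]
```

View pics/down2.png

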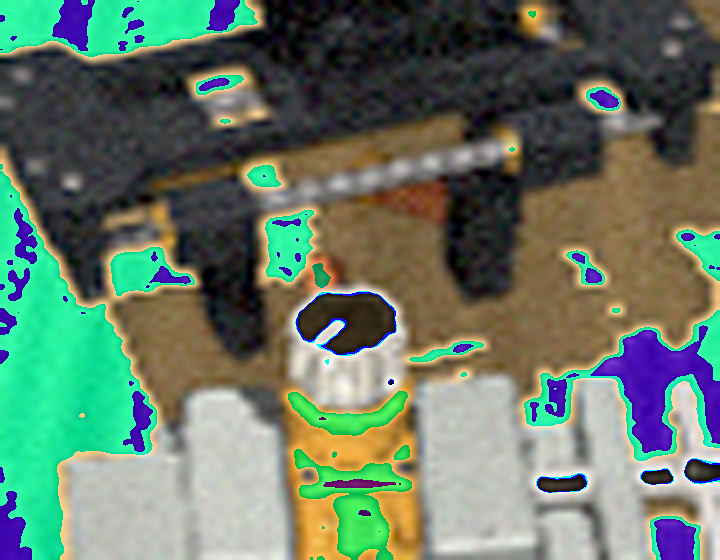

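The tips measure about z = 0.130 against the 0.098 implied by the reported TCP, and the finger bodies are off by the same amount. So the tool really sits about 31 mm higher than its z reading says, while xy agrees. I'll trust the cameras, since the knob measures 0.122 as it should, and go down in checked steps.

Call:
send_rows(moves="-0.002 0.001 0.005 0 0.35; -0.003 0.001 0.01 0 0.35; -0.003 0.001 0.015 0 0.35; -0.003 0.001 0.015 0 0.35; -0.003 0.001 0.015 0 0.35; -0.003 0.001 0.015 0 0.35; -0.003 0.001 0.015 0 0.35; -0.003 0.001 0.015 0 0.35")

```text
time_s: 3.55
position: [0.572, 0.0202, 0.1085]
ee_rot: [-3.137, -0.001, 1.984]
contact_force: [0.2, 0.0, -1.1]
opening: 0.0573
```

```bash
cat > tips.py <<'E'
from station import r
from h import *
f=r.grab_frame("side");s=r.observe();p=s["position"];y=s["ee_rot"][2]
P,u,v,ok=cloud(f,(230,180,370,300))
q=P-p;a=q[...,0]*np.cos(y)+q[...,1]*np.sin(y);b=q[...,0]*np.sin(y)-q[...,1]*np.cos(y)
h=s["opening"]/2
for k in(-1,1):
    m=ok&(np.abs(k*b-h-.006)<.009)&(np.abs(a)<.016)&(P[...,2]>.075)
    print("finger",k,m.sum(),"minz",np.sort(P[m][:,2])[:6].round(4),"a",np.median(a[m]).round(4),"b",np.median(b[m]).round(4))
print("tcp z",p[2])
m=ok&(np.hypot(P[...,0]-.572,P[...,1]-.02)<.014)&(P[...,2]>.11)&(P[...,2]<.128)
print("knob top z",m.sum(),np.percentile(P[m][:,2],[50,80,90]).round(4))
E
python3 s.py;python3 tips.py
```

```text
t 3.55 p [0.572  0.0202 0.1085] rpy [-1.7975e+02 -7.0000e-02  1.1367e+02] j [-0.171  0.318  1.708 -0.002  1.12  -0.584] F [ 0.23  0.05 -1.12] M [-0.013  0.028  0.063] op 0.0573
shift -0.0006504558885293344 -0.0003213361658199806 -0.013484372227912378
finger -1 183 minz [0.1125 0.115  0.1151 0.1153 0.1154 0.1165] a 0.0101 b -0.0357
finger 1 242 minz [0.1104 0.1136 0.1149 0.1158 0.1161 0.1167] a 0.0096 b 0.0367
tcp z 0.10851837268619612
knob top z 92 [0.1205 0.1218 0.1224]
```

The tips are at about 0.114, so the offset is confirmed at roughly 30 mm. Going down 15 mm more puts them near 0.099, then closing.

Call:
send_rows(moves="0 0 0.005 0 0.35; 0 0 0.01 0 0.35; 0 0 0.015 0 0.35; 0 0 0.015 0 0.35; 0 0 0.015 0 0.35; 0 0 0.015 0 0.35; 0 0 0.015 0 0.35; 0 0 0.015 0 0.35", grip_force=8)

```text
time_s: 4.4
position: [0.5721, 0.0202, 0.0937]
ee_rot: [-3.137, -0.001, 1.984]
contact_force: [-0.0, 0.0, 0.2]
opening: 0.0578
```

```bash
python3 s.py;python3 tips.py
```

```text
t 4.4 p [0.5721 0.0202 0.0937] rpy [-1.7976e+02 -5.0000e-02  1.1367e+02] j [-0.171  0.339  1.715 -0.002  1.092 -0.584] F [-0.03  0.03  0.17] M [-0.041  0.03  -0.039] op 0.0578
shift -0.0005784536147800286 -0.00035147742413445076 -0.028292739015524704
finger -1 181 minz [0.0983 0.0987 0.1006 0.1008 0.1011 0.1015] a 0.01 b -0.0358
finger 1 245 minz [0.099  0.1002 0.1005 0.1009 0.1011 0.1021] a 0.0093 b 0.0365
tcp z 0.09368943740372698
knob top z 93 [0.1203 0.1216 0.1225]
```

Call:
send_rows(moves="0 0 0 0 0.45; 0 0 0 0 0.5; 0 0 0 0 0.55; 0 0 0 0 0.6; 0 0 0 0 0.65; 0 0 0 0 0.7; 0 0 0 0 0.7; 0 0 0 0 0.7", grip_force=8)

```text
time_s: 5.25
position: [0.5728, 0.0204, 0.0939]
ee_rot: [-3.139, -0.001, 1.984]
contact_force: [5.0, 2.1, -3.0]
opening: 0.0316
```

```bash
python3 s.py
```

```text
t 5.25 p [0.5728 0.0204 0.0939] rpy [-1.7986e+02 -3.0000e-02  1.1367e+02] j [-1.710e-01  3.390e-01  1.714e+00 -1.000e-03  1.091e+00 -5.840e-01] F [ 5.    2.08 -2.95] M [ 0.263 -0.716 -0.012] op 0.0316
shift -0.000515462392739344 -0.0011408998082954442 -0.02812456837132743
```

Gripped at 31.6 mm opening with a 5 N side load, so the knob centre is slightly towards +tool y. Centring, then raising the grip.

Call:
send_rows(moves="0 0.0005 0 0 0.7; 0 0.0005 0 0 0.7; 0 0.0005 0 0 0.7; 0 0.0005 0 0 0.8; 0 0.0005 0 0 0.8; 0 0.0005 0 0 0.8; 0 0.0005 0 0 0.8; 0 0.0005 0 0 0.8", grip_force=30)

```text
time_s: 6.05
position: [0.573, 0.0205, 0.0938]
ee_rot: [-3.138, -0.001, 1.984]
contact_force: [-1.5, -0.7, 1.0]
opening: 0.0309
```

```bash
python3 s.py
```

```text
t 6.05 p [0.573  0.0205 0.0938] rpy [-1.7982e+02 -4.0000e-02  1.1367e+02] j [-1.710e-01  3.400e-01  1.713e+00 -1.000e-03  1.092e+00 -5.830e-01] F [-1.49 -0.67  0.96] M [-0.247  0.434 -0.077] op 0.0309
shift -0.0005317649076859315 -0.0013194349676216009 -0.02817717452853448
```

Call:
send_rows(moves="0 0 0 4 0.8; 0 0 0 8 0.8; 0 0 0 12 0.8; 0 0 0 16 0.8; 0 0 0 20 0.8; 0 0 0 24 0.8; 0 0 0 28 0.8; 0 0 0 28 0.8")

```text
time_s: 6.85
position: [0.5739, 0.0207, 0.0939]
ee_rot: [-3.141, 0.0, 1.495]
contact_force: [3.7, 1.2, -2.2]
opening: 0.0313
```

```bash
python3 s.py
```

```text
t 6.85 p [0.5739 0.0207 0.0939] rpy [-1.7994e+02  2.0000e-02  8.5630e+01] j [-1.700e-01  3.400e-01  1.713e+00 -1.000e-03  1.090e+00 -9.400e-02] F [ 3.71  1.18 -2.15] M [ 0.131 -0.493  0.032] op 0.0313
shift -0.0013191725365832288 -0.001788343119504803 -0.028127725143301557
```

Call:
send_rows(moves="0 0 0 4 0.8; 0 0 0 8 0.8; 0 0 0 12 0.8; 0 0 0 16 0.8; 0 0 0 20 0.8; 0 0 0 20 0.8; 0 0 0 20 0.8; 0 0 0 20 0.8")

```text
time_s: 7.65
position: [0.5745, 0.0206, 0.0938]
ee_rot: [3.141, 0.0, 1.148]
contact_force: [5.6, -0.5, -3.6]
opening: 0.0312
```

```bash
python3 s.py; python3 s.py
```

```text
t 7.65 p [0.5745 0.0206 0.0938] rpy [1.7997e+02 1.0000e-02 6.5800e+01] j [-0.17   0.34   1.712 -0.     1.088  0.252] F [ 5.57 -0.49 -3.56] M [-0.052 -0.718 -0.014] op 0.0312
shift -0.0020409716201000017 -0.0018642420448317294 -0.028152424946087037
t 7.65 p [0.5745 0.0206 0.0938] rpy [1.7997e+02 1.0000e-02 6.5800e+01] j [-0.17   0.34   1.712 -0.     1.088  0.252] F [ 5.57 -0.49 -3.56] M [-0.052 -0.718 -0.014] op 0.0312
shift -0.0020409716201000017 -0.0018642420448317294 -0.028152424946087037
```

Call:
send_rows(moves="0 0 0 3 0.8; 0 0 0 6 0.8; 0 0 0 9 0.8; 0 0 0 12 0.8; 0 0 0 12 0.8; 0 0 0 12 0.8; 0 0 0 12 0.8; 0 0 0 12 0.8")

```text
time_s: 8.45
position: [0.575, 0.0204, 0.0939]
ee_rot: [3.14, -0.0, 0.942]
contact_force: [5.1, -1.3, -5.1]
opening: 0.0311
```

```bash
python3 s.py
```

```text
t 8.45 p [0.575  0.0204 0.0939] rpy [ 1.7991e+02 -2.0000e-02  5.3990e+01] j [-0.171  0.341  1.712 -0.     1.087  0.458] F [ 5.07 -1.28 -5.08] M [-0.098 -0.666 -0.036] op 0.0311
shift -0.0024703562602524693 -0.0019020669341182697 -0.02811087428833149
```

Call:
send_rows(moves="0.0003 0.0004 0.0002 1 0.8; 0.0003 0.0004 0.0002 3 0.8; 0.0003 0.0004 0.0002 5 0.8; 0.0003 0.0004 0.0002 7 0.8; 0.0003 0.0004 0.0002 8 0.8; 0.0003 0.0004 0.0002 8 0.8; 0.0003 0.0004 0.0002 8 0.8; 0.0003 0.0004 0.0002 8 0.8")

```text
time_s: 9.25
position: [0.5754, 0.0203, 0.0938]
ee_rot: [3.14, -0.0, 0.803]
contact_force: [0.8, -2.1, 1.2]
opening: 0.0313
```

```bash
python3 s.py
```

```text
t 9.25 p [0.5754 0.0203 0.0938] rpy [ 1.7992e+02 -1.0000e-02  4.6030e+01] j [-1.700e-01  3.420e-01  1.711e+00 -1.000e-03  1.088e+00  5.970e-01] F [ 0.85 -2.11  1.16] M [-0.285  0.189  0.001] op 0.0313
shift -0.00289545440382995 -0.0018687685994148826 -0.02819757779682601
```

No seat torque at 68°, so it isn't 3 clicks. Next check at about 88°.

Call:
send_rows(moves="0 0 0 3 0.8; 0 0 0 6 0.8; 0 0 0 9 0.8; 0 0 0 12 0.8; 0 0 0 15 0.8; 0 0 0 18 0.8; 0 0 0 20 0.8; 0 0 0 20 0.8")

```text
time_s: 10.05
position: [0.5758, 0.0197, 0.0939]
ee_rot: [3.139, -0.001, 0.454]
contact_force: [3.9, -4.6, -1.4]
opening: 0.031
```

```bash
python3 s.py
```

```text
t 10.05 p [0.5758 0.0197 0.0939] rpy [ 1.7986e+02 -6.0000e-02  2.6040e+01] j [-1.710e-01  3.420e-01  1.710e+00 -1.000e-03  1.087e+00  9.460e-01] F [ 3.87 -4.58 -1.37] M [-0.626 -0.322 -0.036] op 0.031
shift -0.0034979189008972596 -0.0014575935176812322 -0.028139929959871718
```

```bash
python3 - <<'E'
from station import r
import cv2,numpy as np
f=r.grab_frame("side")
cv2.imwrite("pics/grip.png",cv2.resize(f["img"][200:280,255:345],None,fx=8,fy=7,interpolation=2))
E
```

```text
(no output)
```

View pics/grip.png

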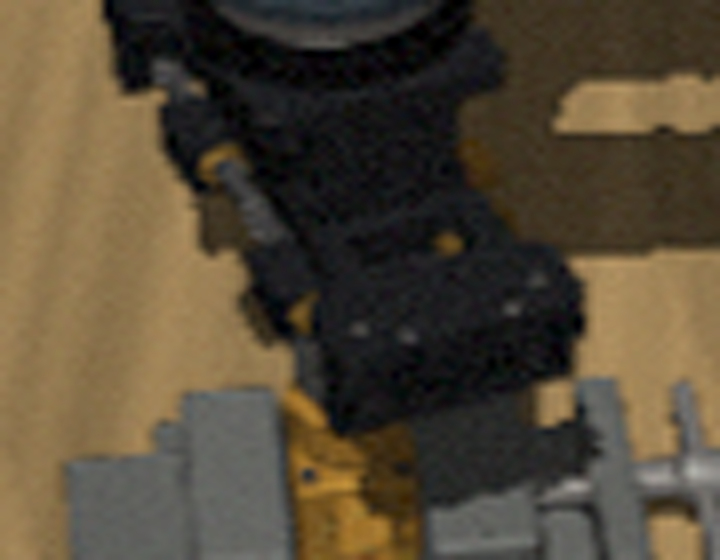

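The gripper body hides the knob in this view (seen around (330,400)), so I'll rely on torque. Next I approach just past notch 5.

Call:
send_rows(moves="0 0 0 3 0.8; 0 0 0 6 0.8; 0 0 0 9 0.8; 0 0 0 12 0.8; 0 0 0 14 0.8; 0 0 0 16 0.8; 0 0 0 16 0.8; 0 0 0 16 0.8")

```text
time_s: 10.9
position: [0.576, 0.0192, 0.0938]
ee_rot: [3.139, -0.002, 0.178]
contact_force: [2.6, -4.3, -1.6]
opening: 0.0313
```

```bash
python3 s.py
```

```text
t 10.9 p [0.576  0.0192 0.0938] rpy [ 1.7984e+02 -1.2000e-01  1.0170e+01] j [-0.171  0.342  1.71  -0.002  1.086  1.223] F [ 2.61 -4.29 -1.64] M [-0.598 -0.248  0.021] op 0.0313
shift -0.0038931608766554033 -0.0010141540308948442 -0.02816067982096071
```

Call:
send_rows(moves="0 0 0 1 0.8; 0 0 0 2 0.8; 0 0 0 3 0.8; 0 0 0 3.5 0.8; 0 0 0 3.5 0.8; 0 0 0 3.5 0.8; 0 0 0 3.5 0.8; 0 0 0 3.5 0.8")

```text
time_s: 11.7
position: [0.576, 0.0191, 0.0938]
ee_rot: [3.139, -0.002, 0.117]
contact_force: [1.5, -4.1, -2.1]
opening: 0.0315
```

```bash
python3 s.py
```

```text
t 11.7 p [0.576  0.0191 0.0938] rpy [ 1.7983e+02 -1.3000e-01  6.6800e+00] j [-0.172  0.342  1.71  -0.002  1.086  1.284] F [ 1.48 -4.09 -2.13] M [-0.62  -0.15  -0.017] op 0.0315
shift -0.003948226517951311 -0.0008700093607318976 -0.028168716946605082
```

Call:
send_rows(moves="0 -0.0003 0 3 0.8; 0 -0.0003 0 6 0.8; 0 -0.0003 0 9 0.8; 0 -0.0003 0 12 0.8; 0 -0.0003 0 14 0.8; 0 -0.0003 0 16 0.8; 0 -0.0003 0 16 0.8; 0 -0.0003 0 16 0.8")

```text
time_s: 12.5
position: [0.5761, 0.0185, 0.0939]
ee_rot: [3.138, -0.003, -0.163]
contact_force: [0.5, -6.8, -1.4]
opening: 0.0315
```

```bash
python3 s.py
```

```text
t 12.5 p [0.5761 0.0185 0.0939] rpy [179.8   -0.19  -9.32] j [-0.172  0.342  1.71  -0.004  1.086  1.564] F [ 0.51 -6.76 -1.43] M [-0.968 -0.175  0.007] op 0.0315
shift -0.004193100499267572 -0.000314272123635712 -0.02813970002120221
```

Call:
send_rows(moves="0 0 0 1 0.8; 0 0 0 2 0.8; 0 0 0 3 0.8; 0 0 0 3.5 0.8; 0 0 0 3.5 0.8; 0 0 0 3.5 0.8; 0 0 0 3.5 0.8; 0 0 0 3.5 0.8")

```text
time_s: 13.3
position: [0.5761, 0.0183, 0.0939]
ee_rot: [3.138, -0.004, -0.224]
contact_force: [1.8, -5.1, -1.6]
opening: 0.0313
```

```bash
python3 s.py
```

```text
t 13.3 p [0.5761 0.0183 0.0939] rpy [179.79  -0.2  -12.84] j [-0.172  0.342  1.71  -0.004  1.086  1.625] F [ 1.85 -5.06 -1.56] M [-0.664 -0.168  0.043] op 0.0313
shift -0.004228595007885765 -0.00023988995030020492 -0.0281403141902445
```

Only 0.04 N m at 126.5°. Taking 2.5° more, also reading the last joint's torque.

Call:
send_rows(moves="0 0 0 0.5 0.8; 0 0 0 1 0.8; 0 0 0 1.5 0.8; 0 0 0 2 0.8; 0 0 0 2.5 0.8; 0 0 0 2.5 0.8; 0 0 0 2.5 0.8; 0 0 0 2.5 0.8")

```text
time_s: 14.1
position: [0.5761, 0.0182, 0.0939]
ee_rot: [3.138, -0.004, -0.268]
contact_force: [1.6, -4.8, -0.4]
opening: 0.0313
```

```bash
echo 'print("jt",s["joint_torque"].round(3))'>>s.py; for i in 1 2 3; do python3 s.py|grep -v shift; python3 -c "from station import r;r.grab_frame('top')"; done
```

```text
t 14.1 p [0.5761 0.0182 0.0939] rpy [179.78  -0.21 -15.34] j [-0.172  0.342  1.71  -0.005  1.086  1.669] F [ 1.6  -4.78 -0.41] M [-0.569 -0.156  0.2  ] op 0.0313
jt [  2.634 -46.764 -28.344   1.164   0.768   0.209]
t 14.15 p [0.576  0.0182 0.0938] rpy [179.78  -0.21 -15.34] j [-0.172  0.342  1.71  -0.005  1.086  1.669] F [ 1.65 -5.59 -0.37] M [-0.664 -0.178  0.188] op 0.0314
jt [  2.632 -46.761 -28.342   1.164   0.765   0.209]
t 14.2 p [0.576  0.0182 0.0939] rpy [179.79  -0.21 -15.34] j [-0.172  0.342  1.71  -0.005  1.086  1.669] F [ 2.15 -4.86 -1.28] M [-0.606 -0.169  0.166] op 0.0313
jt [  2.634 -46.764 -28.343   1.164   0.768   0.209]
```

Torque is now 0.20 N m, rising 0.06 per degree, and joint 6 agrees: that's the seat, 6 clicks from the start. One more degree to be plainly seated.

Call:
send_rows(moves="0 0 0 0.5 0.8; 0 0 0 1 0.8; 0 0 0 1 0.8; 0 0 0 1 0.8; 0 0 0 1 0.8; 0 0 0 1 0.8; 0 0 0 1 0.8; 0 0 0 1 0.8")

```text
time_s: 15.05
position: [0.576, 0.0182, 0.0939]
ee_rot: [3.138, -0.004, -0.285]
contact_force: [2.5, -5.5, -1.3]
opening: 0.0312
```

```bash
python3 s.py|grep -v shift
```

```text
t 15.05 p [0.576  0.0182 0.0939] rpy [179.77  -0.22 -16.35] j [-0.172  0.342  1.71  -0.005  1.086  1.687] F [ 2.46 -5.53 -1.29] M [-0.582 -0.174  0.304] op 0.0312
jt [  2.471 -46.769 -28.338   1.141   0.77    0.272]
```

Seated at 0.27 N m. The seat reading puts the last notch at about yaw −7°, and start minus 6 clicks gives −6.3°. So the fifth click is at yaw ≈ 93.5°, and I open by 110° in total from here.

Call:
send_rows(moves="0 0 0 -5 0.8; 0 0 0 -12 0.8; 0 0 0 -19 0.8; 0 0 0 -26 0.8; 0 0 0 -33 0.8; 0 0 0 -40 0.8; 0 0 0 -45 0.8; 0 0 0 -45 0.8")

```text
time_s: 15.85
position: [0.5757, 0.0196, 0.0938]
ee_rot: [3.138, -0.0, 0.5]
contact_force: [1.2, 3.4, 0.0]
opening: 0.0311
```

```bash
python3 s.py|grep -v shift
```

```text
t 15.85 p [0.5757 0.0196 0.0938] rpy [ 1.7981e+02 -2.0000e-02  2.8670e+01] j [-0.171  0.342  1.711 -0.003  1.087  0.901] F [1.23 3.43 0.04] M [0.588 0.009 0.086] op 0.0311
jt [ -1.622 -46.277 -28.852  -0.888   0.122  -0.9  ]
```

Call:
send_rows(moves="0 0 0 -5 0.8; 0 0 0 -12 0.8; 0 0 0 -19 0.8; 0 0 0 -26 0.8; 0 0 0 -33 0.8; 0 0 0 -40 0.8; 0 0 0 -45 0.8; 0 0 0 -45 0.8")

```text
time_s: 16.65
position: [0.5745, 0.0206, 0.0938]
ee_rot: [-3.141, 0.001, 1.284]
contact_force: [-3.9, 2.6, 5.1]
opening: 0.0312
```

```bash
python3 s.py|grep -v shift
```

```text
t 16.65 p [0.5745 0.0206 0.0938] rpy [-1.7998e+02  8.0000e-02  7.3580e+01] j [-0.17   0.341  1.711 -0.002  1.089  0.118] F [-3.93  2.55  5.14] M [ 0.359  0.898 -0.052] op 0.0312
jt [ -1.357 -44.818 -30.248  -0.397  -1.47   -0.97 ]
```

Call:
send_rows(moves="0 0 -0.0003 -2 0.8; 0 0 -0.0003 -6 0.8; 0 0 -0.0003 -10 0.8; 0 0 -0.0003 -14 0.8; 0 0 -0.0003 -18 0.8; 0 0 -0.0003 -20 0.8; 0 0 -0.0003 -20 0.8; 0 0 -0.0003 -20 0.8")

```text
time_s: 17.45
position: [0.5738, 0.0207, 0.0938]
ee_rot: [-3.139, 0.001, 1.63]
contact_force: [-3.7, 0.1, 2.9]
opening: 0.031
```

```bash
for i in 1 2 3; do python3 s.py|grep -v shift; python3 -c "from station import r;r.grab_frame('top')"; done
```

```text
t 17.45 p [0.5738 0.0207 0.0938] rpy [-1.7986e+02  6.0000e-02  9.3390e+01] j [-0.17   0.341  1.712 -0.002  1.091 -0.228] F [-3.67  0.09  2.93] M [-0.156  0.789 -0.066] op 0.031
jt [  0.206 -45.871 -30.657   0.338  -1.175  -0.055]
t 17.5 p [0.5738 0.0207 0.0938] rpy [-1.7986e+02  6.0000e-02  9.3430e+01] j [-0.17   0.341  1.712 -0.002  1.091 -0.229] F [-4.12 -0.23  1.95] M [-0.138  0.858 -0.076] op 0.0312
jt [ 1.8900e-01 -4.5875e+01 -3.0842e+01  3.4600e-01 -1.2970e+00 -2.8000e-02]
t 17.55 p [0.5738 0.0207 0.0938] rpy [-1.7986e+02  5.0000e-02  9.3460e+01] j [-0.17   0.341  1.712 -0.002  1.091 -0.229] F [-4.42 -0.46  1.95] M [-0.157  0.934 -0.081] op 0.0313
jt [ 1.6100e-01 -4.5911e+01 -3.1037e+01  3.5400e-01 -1.4100e+00 -2.4000e-02]
```

Joint torque is near zero, so it's in the notch. I'll release briefly so the ball centres the knob, then regrip.

Call:
send_rows(moves="0 0 0 0 0.5; 0 0 0 0 0.5; 0 0 0 0 0.5; 0 0 0 0 0.5; 0 0 0 0 0.5; 0 0 0 0 0.5; 0 0 0 0 0.5; 0 0 0 0 0.5")

```text
time_s: 18.4
position: [0.5738, 0.0207, 0.0938]
ee_rot: [-3.139, 0.001, 1.632]
contact_force: [-0.0, -0.6, 0.3]
opening: 0.044
```

```bash
python3 s.py|grep -v shift
```

```text
t 18.4 p [0.5738 0.0207 0.0938] rpy [-1.7987e+02  5.0000e-02  9.3490e+01] j [-0.17   0.341  1.712 -0.002  1.091 -0.23 ] F [-0.02 -0.59  0.32] M [-0.023  0.063 -0.021] op 0.044
jt [ 1.0000e-03 -4.6445e+01 -2.9416e+01  5.8000e-02  4.0000e-02  0.0000e+00]
```

Call:
send_rows(moves="0 0 0 0 0.6; 0 0 0 0 0.7; 0 0 0 0 0.7; 0 0 0 0 0.8; 0 0 0 0 0.8; 0 0 0 0 0.8; 0 0 0 0 0.8; 0 0 0 0 0.8")

```text
time_s: 19.2
position: [0.5738, 0.0207, 0.0938]
ee_rot: [-3.139, 0.001, 1.632]
contact_force: [-0.9, -0.4, -0.1]
opening: 0.031
```

```bash
python3 s.py|grep -v shift
```

```text
t 19.2 p [0.5738 0.0207 0.0938] rpy [-1.7986e+02  5.0000e-02  9.3490e+01] j [-0.17   0.341  1.712 -0.002  1.091 -0.23 ] F [-0.92 -0.44 -0.07] M [-0.059  0.105  0.035] op 0.031
jt [ 1.2000e-02 -4.6426e+01 -2.9450e+01  7.1000e-02 -2.0000e-03 -7.0000e-03]
```

Now push down 6 mm, straight along z.

Call:
send_rows(moves="0 0 0.001 0 0.8; 0 0 0.002 0 0.8; 0 0 0.003 0 0.8; 0 0 0.004 0 0.8; 0 0 0.005 0 0.8; 0 0 0.0058 0 0.8; 0 0 0.0058 0 0.8; 0 0 0.0058 0 0.8", grip_force=40)

```text
time_s: 20.0
position: [0.5739, 0.0207, 0.0886]
ee_rot: [-3.139, 0.001, 1.632]
contact_force: [-2.3, 0.5, 5.3]
opening: 0.0309
```

```bash
python3 s.py|grep -v shift
```

```text
t 20.0 p [0.5739 0.0207 0.0886] rpy [-1.7987e+02  6.0000e-02  9.3490e+01] j [-0.17   0.348  1.714 -0.002  1.081 -0.23 ] F [-2.35  0.5   5.33] M [-0.04   0.46  -0.011] op 0.0309
jt [-1.4400e-01 -4.4151e+01 -2.8585e+01  1.3300e-01 -7.4900e-01 -1.2000e-02]
```

Call:
send_rows(moves="0 0 0.0005 0 0.8; 0 0 0.001 0 0.8; 0 0 0.0014 0 0.8; 0 0 0.0014 0 0.8; 0 0 0.0014 0 0.8; 0 0 0.0014 0 0.8; 0 0 0.0014 0 0.8; 0 0 0.0014 0 0.8")

```text
time_s: 20.8
position: [0.5739, 0.0207, 0.0877]
ee_rot: [-3.139, 0.001, 1.632]
contact_force: [-3.0, -0.0, 6.1]
opening: 0.0311
```

```bash
python3 s.py|grep -v shift
```

```text
t 20.8 p [0.5739 0.0207 0.0877] rpy [-1.7987e+02  7.0000e-02  9.3500e+01] j [-0.17   0.35   1.714 -0.002  1.079 -0.23 ] F [-3.03 -0.04  6.08] M [-0.024  0.585 -0.02 ] op 0.0311
jt [-1.5800e-01 -4.3958e+01 -2.8568e+01  1.4800e-01 -8.6900e-01 -1.2000e-02]
```

Call:
send_rows(moves="0 0 0.0005 0 0.8; 0 0 0.001 0 0.8; 0 0 0.0013 0 0.8; 0 0 0.0013 0 0.8; 0 0 0.0013 0 0.8; 0 0 0.0013 0 0.8; 0 0 0.0013 0 0.8; 0 0 0.0013 0 0.8")

```text
time_s: 21.6
position: [0.5739, 0.0207, 0.0876]
ee_rot: [-3.139, 0.001, 1.632]
contact_force: [-5.1, -0.0, 10.9]
opening: 0.0309
```

```bash
python3 s.py|grep -v shift
```

```text
t 21.6 p [0.5739 0.0207 0.0876] rpy [-1.7987e+02  8.0000e-02  9.3510e+01] j [-0.17   0.35   1.714 -0.002  1.079 -0.23 ] F [-5.11 -0.02 10.88] M [-0.04   0.966 -0.012] op 0.0309
jt [-3.1200e-01 -4.1686e+01 -2.8018e+01  2.1700e-01 -1.6280e+00 -1.8000e-02]
```

It hit a hard stop after 6.2 mm, with force rising to 11 N: locked. Releasing, then lifting clear.

Call:
send_rows(moves="0 0 0 0 0.8; 0 0 0 0 0.7; 0 0 0 0 0.5; 0 0 0 0 0.4; 0 0 0 0 0.35; 0 0 0 0 0.35; 0 0 0 0 0.35; 0 0 0 0 0.35")

```text
time_s: 22.4
position: [0.5739, 0.0207, 0.0875]
ee_rot: [-3.139, 0.001, 1.632]
contact_force: [-0.5, -0.2, 0.6]
opening: 0.0575
```

```bash
python3 s.py|grep -v shift
```

```text
t 22.4 p [0.5739 0.0207 0.0875] rpy [-1.7987e+02  8.0000e-02  9.3510e+01] j [-0.169  0.35   1.714 -0.002  1.079 -0.23 ] F [-0.5  -0.2   0.63] M [-0.111  0.034  0.006] op 0.0575
jt [-1.0000e-03 -4.6602e+01 -2.9139e+01  5.6000e-02  4.0000e-02 -0.0000e+00]
```

Call:
send_rows(moves="0 0 -0.01 0 0.35; 0 0 -0.03 0 0.35; 0 0 -0.06 0 0.35; 0 0 -0.1 0 0.35; 0.04 0 -0.14 0 0.35; 0.08 0 -0.14 0 0.35; 0.12 0 -0.14 0 0.35; 0.15 0 -0.14 0 0.35")

```text
time_s: 23.2
position: [0.565, 0.1728, 0.2291]
ee_rot: [-3.142, 0.001, 1.633]
contact_force: [1.2, -1.1, -0.2]
opening: 0.0576
```

```bash
python3 s.py|grep -v shift; python3 - <<'E'
from station import r
from h import *
fs={n:r.grab_frame(n) for n in("side","top")}
for n,b in(("top",(285,170,325,215)),("side",(280,230,320,275))):
    f=fs[n];g=dict(np.load(n+"0.npz"))
    for k,h in(("before",g),("now",f)):
        P,u,v,ok=cloud(h,b);m=ok&(np.hypot(P[...,0]-.573,P[...,1]-.02)<.011)&(P[...,2]>.105)
        print(n,k,m.sum(),"median z",np.median(P[m][:,2]).round(4) if m.any() else None)
f=fs["side"]
cv2.imwrite("pics/end.png",np.hstack([cv2.resize(x["img"][215:285,265:335],(400,400),interpolation=2) for x in(dict(np.load("side0.npz")),f)]))
E
```

```text
t 23.2 p [0.565  0.1728 0.2291] rpy [-1.800e+02  5.000e-02  9.356e+01] j [ 9.700e-02  2.180e-01  1.569e+00 -1.000e-03  1.355e+00  3.500e-02] F [ 1.22 -1.09 -0.18] M [-0.066  0.03  -0.033] op 0.0576
jt [ -1.884 -47.138 -34.006   0.188   0.052  -0.524]
top before 84 median z 0.1212
top now 84 median z 0.1151
side before 52 median z 0.1211
side now 50 median z 0.1142
```

View pics/end.png

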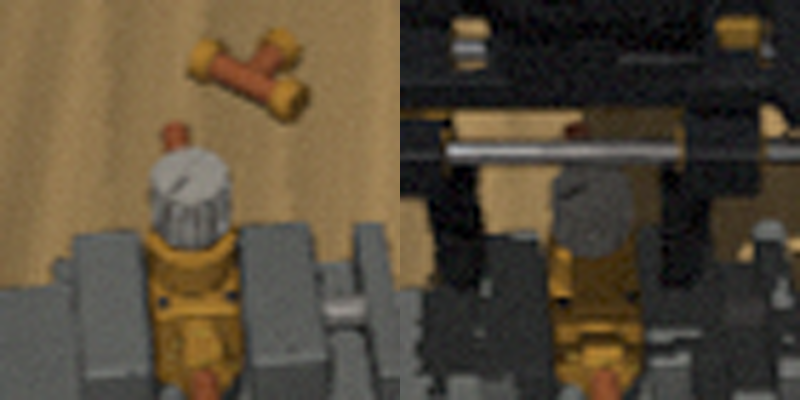

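The knob top sits 6 mm lower in both views. The engraved line has turned about 20° clockwise from its start angle (left crop (162,192)-(187,175), right crop (555,193)-(585,185)), as expected for 6 clicks closed and 5 reopened. Handing in.

```bash
python3 -c "
from station import r
r.sign_off();print(r.observe()['time_s'])"
```

```text
the job is handed in; nothing more can be done
the job is handed in; nothing more can be done
```

The valve is set: I turned the knob clockwise until the needle seated, opened it five clicks, pushed it down to lock, let go and handed the job in. The hand-in gives no verdict.

- **Seating:** the needle was up against its seat about 130° (6 clicks) clockwise of where the knob started. Torque was 0.27 N m at the joint and 0.30 at the wrist, rising about 0.06 N m per degree, well under the 0.5 N m limit.
- **Five clicks:** I turned back to one click short of the start angle. Torque there was near zero. I then opened the fingers so the ball could centre the knob and regripped it with no measurable twist.
- **Locking:** the knob went down 6.2 mm and stopped hard, at 11 N. Both cameras then showed its top 6–7 mm lower, and its engraved line about 20° clockwise of the start, as expected for six clicks closed and five reopened.

**Disagreement:** the reported tool height was about 30 mm lower than where the cameras showed the fingertips, while sideways position agreed. I used the camera heights.

**Not checked:** I did not re-measure the wheel, tee and spanner at the end. The arm stayed well above them and no unexpected contact force showed.

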